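Set up the vacuum caster: flask on its gasket, selector to casting

ROBOT

A 6-joint arm with a two-finger parallel gripper is mounted at the origin on a cart in front of the work surface, level with it; the furniture and walls round the work are solid. World frame = base frame: x ahead of the robot, y to its left, z up, the work surface at z = 0. Lengths are in m, angles in degrees, forces in N, time in s.
With the tool pointing down it reaches from about 0.225 to 0.725 m from the base axis. Payload 3.1 kg.
Tool frame: the origin (TCP) lies at the very end of the fingers, on their centre line; the grasp point (between the pads) lies 19 mm behind it; z points along the fingers, y is the direction in which the jaws open and shut (so a half turn about z gives the same grasp; the last joint's range is limited). The gripper opens to 85 mm and grips with 20 to 120 N. Pads are 22 mm wide; open, the fingers measure 114 mm over their backs; the gripper's body (76 mm by 85 mm) begins 54 mm behind the grasp point. The pads swing forward as they close: fully open they stand 13 mm farther back than shut.
Start: joints at [-7.322, 2.75, 5.684, 92.934, 0, 82.678], TCP at [0.525, -0, 0.194] pointing down, gripper open.
Joint ranges: [-166.93, 166.93], [-56.73, 111.36], [-69.38, 81.34], [-121.58, 131.49], [-85.45, 84.26], [-180, 180]. Speed limits (degrees/s): [159.86, 159.86, 180, 180, 180, 180].

INTERFACE

Orientations are given as a 3x3 rotation matrix whose columns are the frame's x, y, z axes.
In Python, from workcell import movep, move_linear, move_j, command_gripper, wait, solve_ik, state, camera, PlanningError, hand_in, silhouettes, mark_of gives the robot as it stands. Calls block until the motion is done:
- movep(position, orientation): joint-space move of the TCP to a pose.
- move_linear(position, ori=None, feed=0.15): straight line of the TCP; ori=None keeps the orientation; feed is the mean speed in m/s.
- move_j(angles): joint-space move.
- command_gripper(opening, f_grip=None): finger opening in m; f_grip is the grip in N (None keeps the last); returns when the fingers have stopped.
- wait(seconds).
- solve_ik(position, orientation): joint angles nearest the present ones, or None.
- state(): the state.
- camera(name): name is "scene" or "side" or "wrist"; returns a dict with "img" (384x512x3 uint8, blue, green, red), "intrinsics" (3x3 intrinsics, pixels), "world_from_camera" (4x4, takes a point from camera to world coordinates). Camera axes: x right, y up, looking along -z (the intrinsics and any distortion apply to the point x, -y, -z); pixel columns grow to the right and rows downward; lengths in m; the calibration is good to about 2 mm. A picture is of the moment at which its call begins. There is no depth.
A pose or a line that the arm cannot do raises PlanningError and nothing moves.
- hand_in(): hands the job in, once; it reports no verdict.
Trained networks look in the newest picture that a camera, given by its name, has taken for a name from the list of things; names that differ only in an ending like _2 or _b are one class to them, and where a whole thing is asked for, a point or a joint stands for the part that bears it (a point fixed in the world has none). Each returns a list of dicts, best first, with "confidence" (0 to 1); they miss things now and then, are a little off and sometimes report something else, mostly with a low value. They report only what shows in the picture. A call takes as long as a camera call. They do not tell look-alikes from the thing itself.
- silhouettes(thing, camera): "pixels" (384x512 bool, what is visible of it).
- mark_of(thing, camera): "point" ([x, y, z] in m, in world coordinates, good to about 4 mm: a listed point, or the origin of a listed thing).
The state is a dict: "time_s": time; "joint_positions": joint angles; "joint_velocities": joint speeds; "joint_efforts": joint torques, N m; "tool_pos": TCP position; "tool_rot": TCP orientation; "contact_force": force on the tool from outside, world axes, zero at the start; "wrist_torque": the same for the moment, N m; "grip_width": finger opening in m.
Only numpy, scipy, OpenCV 4.12 (cv2) and the standard library are available. Lean on these libraries where they do the work, as an engineer would, in place of code of your own. Each camera call takes 0.05 s, during which the arm holds its last target.

TASK

Get the vacuum caster ready for casting using only pushes of the fingertips: push the steel flask back across the caster's top plate until it rests against both stop pins over the red gasket, and only then push the selector lever away from you, past the middle detent (yellow mark, investing) to its last stop (green mark, casting), where it must stay by itself. Slide the flask, never lift or tip it, and leave the other things on the counter where they are.

Things in the scene. Friction and masses are not known exactly. Their poses are not given: they have to be found in the camera images.
- caster: Bench-top vacuum caster, fixed to the counter: blue-green enamelled box 230 mm deep (x) by 420 mm wide (y) with a level steel top plate 70 mm above the counter. Origin: centre of its underside; x points to its back, away from the robot, y to its left, z up; its yaw varies. Its gasket, pins, bell jar, gauge and valve housing are fixed; only the selector lever moves.
- flask: Round thick-walled open steel flask (looks like a stained steel pot), outside diameter 107 mm, 66 mm high, about 0.3 kg, loose, standing upright on the caster's top plate in front (robot side) of the gasket. Origin: centre of its underside; z up. It slides on the plate at a few newtons.
- casting_port (a point): Centre of the brass port in the middle of the dark red gasket disc (124 mm across, flush with the plate), at plate height, 70 mm above the counter. The flask's centre stands over it when the flask touches both stop pins.
- stop_pin_left (a point): Top of the left stop pin: upright round aluminium pin, 12 mm thick, 29 mm high above the plate, on the far side of the gasket.
- stop_pin_right (a point): Top of the right stop pin, the same, 66 mm to the right of the left one (caster -y).
- selector (a joint): Selector lever angle, rad: 0 = vent (leans 34 degrees toward the robot, white mark), 0.6 = investing (upright, yellow mark, first detent), 1.2 = casting (leans 34 degrees away from the robot, green mark, hard stop). A sprung detent draws it into the nearest of these three places and holds it there; leaving one takes about 5 to 10 N at the knob. It starts at vent.
- lever_pivot (a point): Pivot of the selector lever, 78 mm above the counter, in a dark half-round housing at the right of the plate, 38 mm wide (caster y), 78 mm long (caster x), top 117 mm above the counter, on a 104 x 62 mm flange. The lever swings in the housing's slot, in the caster's x-z plane through this point.
- lever_knob (a point): Centre of the black ball knob, 28 mm in diameter, at the end of the selector lever, 105 mm from the pivot; the aluminium stalk below it is 10 mm thick. Moves with the lever.
- gauge (a point): Centre of the fixed vacuum gauge's dial, 56 mm across, at the back left of the caster; its top stands about 140 mm above the counter.
- plaster_bowl: Bystander: beige mixing bowl caked with plaster, 115 mm across, 101 mm high, loose on the counter at the right. Origin: centre of its underside. Leave alone.
- steel_scoop: Bystander: oval steel scoop standing on end, 43 x 54 mm, 68 mm high, loose on the counter at the right. Origin: centre of its underside. Leave alone.
- flat_pliers: Bystander: flat-nose pliers with red handles, 138 mm long, lying on the counter at the right. Origin: centre of its underside. Leave alone.
- long_file: Bystander: hand file with wooden handle, 195 mm long, lying on the counter at the right, near the front edge. Origin: centre of its underside. Leave alone.
- scrap_tin: Bystander: shallow tin of silver scrap, 82 mm across, 18 mm high, on the counter to the left of the caster. Origin: centre of its underside. Leave alone.
- bell_jar_top (a point): Top of the black knob on the clear bell jar, 115 mm across, which stands fixed on a cream pad at the left of the caster's plate, about 170 mm high above the counter with its knob. Not part of the job; keep clear of it.
Things that resemble listed ones, but are neither listed nor needed, are in the scene too. What is shaped like the flask but pink is not meant.

How it is judged (in metres and radians):
On the way, in this order (a step that is already met when the one before it is completed fails the run):
1. the flask stands on the gasket against the stop pins, its centre within 6 mm of the port, the lever still at vent (horizontal distance between flask and casting_port below 0.006 m and value of joint selector below 0.25 rad), for 0.2 s.
2. the lever is past the first detent and at the second stop (casting) (value of joint selector above 1.12 rad), for 0.2 s.
At the end, for the whole second after the job is handed in: The flask stands upright on the plate at rest, its centre within 6 mm of the casting port (touching the stop pins), and the selector lever rests by itself at the casting stop (above 1.12 of 1.2 rad) (horizontal distance between flask and casting_port below 0.006 m and angle between flask's own z axis and vertical below 0.05 rad and z of flask in the frame of caster between 0.066 and 0.074 m and value of joint selector above 1.12 rad and velocity of joint selector between -0.05 and 0.05 rad/s and linear speed of flask below 0.01 m/s).
It fails at once if the lever leaves vent (more than 0.3 rad) while the flask is more than 8 mm off the port (value of joint selector above 0.3 rad and horizontal distance between flask and casting_port above 0.008 m).
It fails at once if the flask is lifted more than 8 mm off the plate (z of flask in the frame of caster above 0.078 m).
It fails at once if the flask is tipped more than 0.2 rad (angle between flask's own z axis and vertical above 0.2 rad).
It fails at once if a bystander is moved more than 20 mm (distance of any of plaster_bowl, steel_scoop, flat_pliers, long_file, scrap_tin from where it was at the start of the episode above 0.02 m).
It also fails if it takes over 45 s, if anything falls off the work surface, if the arm or the gripper's body presses on something with over 40 N, if the wrist force passes 120 N, or if a joint passes its speed limit or range.

## Working session

There is one attempt and no reset: what is moved stays moved. The work goes in short steps, each a Python script; the robot and the scene stay as the last script left them, time stands still between calls to the robot, and variables do not carry over. Pictures are saved under pics/ and viewed, and the job is handed in when it is done.

```bash
ls; mkdir -p pics
python3 - <<'E'
from workcell import *
import cv2,numpy as np
for c in ["scene","side","wrist"]:
    r=camera(c); cv2.imwrite(f"pics/{c}0.png",r["img"])
    for t in ["casting_port","stop_pin_left","stop_pin_right","flask","lever_pivot","lever_knob","gauge","bell_jar_top","caster","plaster_bowl","steel_scoop"]:
        print(c,t,[(np.round(d["point"],3).tolist(),round(d["confidence"],2)) for d in mark_of(t,c)][:3])
print(state())
E
```

```text
pics
scene casting_port [([0.592, -0.157, 0.072], 0.58)]
scene stop_pin_left [([0.642, -0.129, 0.099], 0.95), ([0.565, 0.005, 0.168], 0.67), ([0.605, -0.504, -0.001], 0.58)]
scene stop_pin_right [([0.631, -0.194, 0.097], 0.87)]
scene flask [([0.555, 0.188, -0.0], 0.83), ([0.515, -0.154, 0.07], 0.65), ([0.563, 0.006, 0.166], 0.51)]
scene lever_pivot [([0.527, -0.277, 0.078], 0.95)]
scene lever_knob [([0.471, -0.264, 0.166], 0.61)]
scene gauge []
scene bell_jar_top [([0.569, 0.003, 0.166], 0.89)]
scene caster [([0.55, -0.125, -0.0], 0.96)]
scene plaster_bowl [([0.604, -0.507, -0.003], 0.68)]
scene steel_scoop [([0.492, -0.597, -0.002], 0.7)]
side casting_port [([0.588, -0.153, 0.071], 0.65), ([0.514, -0.154, 0.069], 0.43)]
side stop_pin_left [([0.645, -0.13, 0.101], 0.59)]
side stop_pin_right []
side flask [([0.518, -0.157, 0.066], 0.75), ([0.527, -0.274, 0.077], 0.15)]
side lever_pivot [([0.53, -0.276, 0.072], 0.67)]
side lever_knob []
side gauge []
side bell_jar_top [([0.419, -0.53, 0.0], 0.62)]
side caster [([0.549, -0.124, -0.003], 0.7), ([0.644, -0.129, 0.102], 0.22)]
side plaster
[... 615 characters left out ...]
e-04,  8.26775415e+01]), 'joint_velocities': array([ 0.03669319, -0.01149204, -0.02276596,  0.0493369 , -0.14958462,
        0.01307273]), 'joint_efforts': array([-1.10931782e-03, -3.38637972e+01,  3.20143747e+01,  1.38094736e-03,
       -2.66716715e-04, -6.01768022e-06]), 'tool_pos': array([ 5.24986550e-01, -1.45198433e-05,  1.93489773e-01]), 'tool_rot': array([[ 3.53296490e-06,  9.99999999e-01, -4.00311611e-05],
       [ 1.00000000e+00, -3.53290107e-06,  1.59473334e-06],
       [ 1.59459191e-06, -4.00311667e-05, -9.99999999e-01]]), 'contact_force': array([0.53605044, 0.74448095, 0.49670587]), 'wrist_torque': array([ 0.00126345, -0.02575284, -0.03754188]), 'grip_width': 0.08505718101725636}
```

View pics/scene0.png

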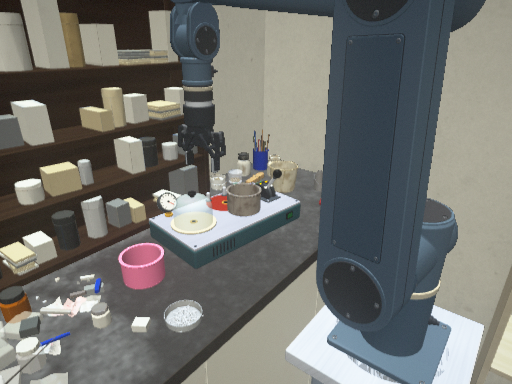

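View pics/side0.png

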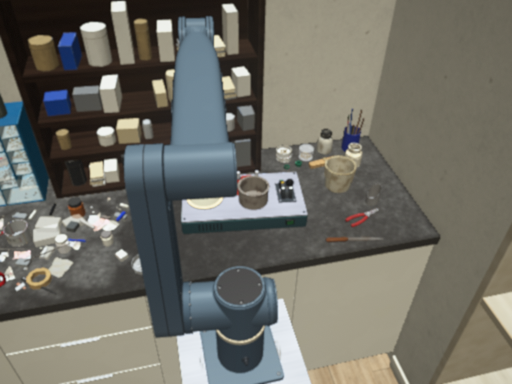

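View pics/wrist0.png

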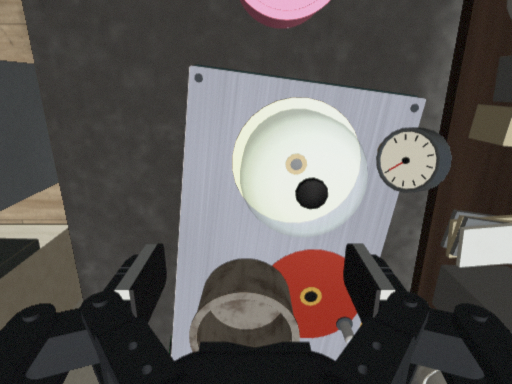

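The wrist view shows the flask at about (245,310), the gasket centre at (311,296) and one pin at (345,325). The pink look-alike is off the plate. Next I'll take a closer view in the pushing orientation to refine the yaw.

Run:
```python
from workcell import *
import cv2,numpy as np
R=np.array([[1,0,0],[0,-1,0],[0,0,-1.]])
T=["casting_port","stop_pin_left","stop_pin_right","flask","lever_pivot","lever_knob","caster","bell_jar_top"]
for i,p in enumerate([[0.45,-0.19,0.30],[0.50,-0.14,0.33]]):
    try: movep(p,R)
    except PlanningError as e: print(e); continue
    r=camera("wrist"); cv2.imwrite(f"pics/w1{i}.png",r["img"]); print(r["world_from_camera"].round(3).tolist())
    for t in T:
        print(t,[(np.round(d["point"],4).tolist(),round(d["confidence"],2)) for d in mark_of(t,"wrist")][:2])
print(state()["joint_positions"],state()["time_s"])
```

```text
[[0.001, 0.951, 0.309, 0.529], [-1.0, 0.001, 0.001, -0.19], [0.001, -0.309, 0.951, 0.481], [0.0, 0.0, 0.0, 1.0]]
casting_port [([0.5878, -0.1558, 0.0725], 0.57)]
stop_pin_left []
stop_pin_right [([0.5651, 0.0065, 0.169], 0.5)]
flask [([0.5143, -0.155, 0.072], 0.87)]
lever_pivot [([0.5273, -0.2701, 0.0786], 0.63)]
lever_knob [([0.5876, -0.1595, 0.0705], 0.7), ([0.4712, -0.2665, 0.1616], 0.64)]
caster []
bell_jar_top [([0.567, 0.0022, 0.1647], 0.59)]
[[0.002, 0.951, 0.308, 0.579], [-1.0, 0.001, 0.003, -0.139], [0.002, -0.308, 0.951, 0.511], [0.0, 0.0, 0.0, 1.0]]
casting_port [([0.5865, -0.159, 0.0692], 0.83)]
stop_pin_left [([0.6415, -0.1274, 0.1002], 0.97), ([0.5881, -0.1567, 0.0717], 0.39)]
stop_pin_right [([0.6296, -0.1925, 0.0985], 0.91)]
flask [([0.5134, -0.1557, 0.071], 0.98), ([0.5538, 0.1939, 0.003], 0.6)]
lever_pivot [([0.5322, -0.2723, 0.0765], 0.68)]
lever_knob [([0.4696, -0.2667, 0.1616], 0.58)]
caster [([0.547, -0.1216, -0.0009], 0.91)]
bell_jar_top [([0.5658, 0.0031, 0.1665], 0.98), ([0.5119, -0.1531, 0.0698], 0.54)]
[-2.31033440e+01  6.84827012e+00  2.60501323e+01  1.09215504e+02
 -4.42258077e-03  1.56953558e+02] 4.1833
```

View pics/w10.png

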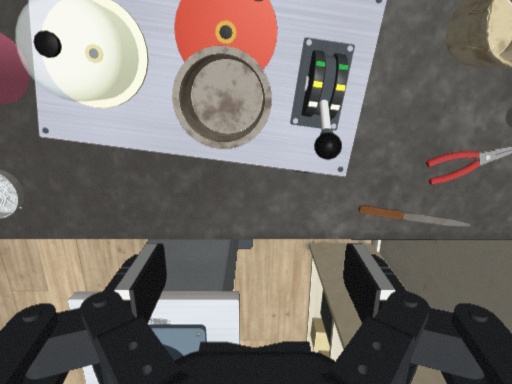

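View pics/w11.png

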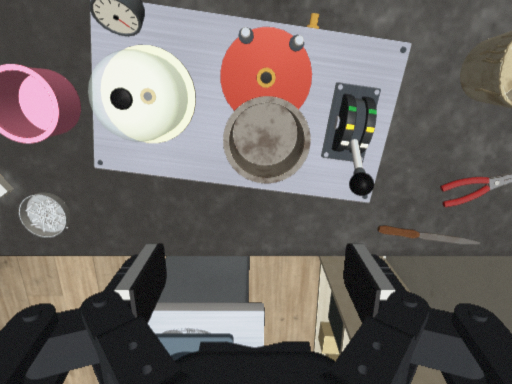

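The view is clear: gasket port at (266,77), pins at (246,35) and (297,42), flask rim centre at (267,138), knob at (361,184), and plate screws at (100,163), (365,197) and (404,48). I'll get the yaw from the screws.

```bash
cat > h.py <<'E'
from workcell import *
import numpy as np, cv2
def bp(r,u,v,z):
    K=np.array(r["intrinsics"]);M=np.array(r["world_from_camera"])
    d=np.linalg.inv(K)@[u,v,1]; d=M[:3,:3]@[d[0],-d[1],-d[2]]; o=M[:3,3]
    return o+d*(z-o[2])/d[2]
E
python3 - <<'E'
from h import *
r=camera("wrist")
P=[bp(r,*uv,0.07) for uv in [(100,163),(365,197),(404,48)]]
print(np.round(P,4)); 
a=P[0]-P[1]; print("yaw",np.degrees(np.arctan2(-a[0],a[1])))
b=P[2]-P[1]; print("yaw",np.degrees(np.arctan2(b[1],b[0])))
for n,uv,z in [("port",(266,77),.07),("pl",(246,34),.099),("pr",(297,41),.099),("knob",(361,184),.165)]: print(n,bp(r,*uv,z).round(4))
g=r["img"]; m=silhouettes("flask","wrist")[0]["pixels"].astype(np.uint8); print(cv2.boundingRect(m))
print(r["intrinsics"])
E
```

```text
[[ 0.4702  0.0847  0.07  ]
 [ 0.4168 -0.309   0.07  ]
 [ 0.6245 -0.3373  0.07  ]]
yaw -7.728209523102081
yaw -7.773904929797425
port [ 0.5887 -0.1569  0.07  ]
pl [ 0.6371 -0.1311  0.099 ]
pr [ 0.6293 -0.1931  0.099 ]
knob [ 0.4678 -0.2662  0.165 ]
(0, 64, 81, 80)
[[309.18302191   0.         254.46842267]
 [  0.         309.18302191 185.73652139]
 [  0.           0.           1.        ]]
```

```bash
cat >> h.py <<'E'
yaw=np.radians(-7.75); ex=np.array([np.cos(yaw),np.sin(yaw),0]); ey=np.array([-np.sin(yaw),np.cos(yaw),0])
R=np.column_stack([ex,-ey,[0,0,-1.]])
port=np.array([0.588,-0.157,0.07]); flask0=np.array([0.5145,-0.155,0.07])
def P(a,b,z): # caster-aligned, relative to port
    p=port+a*ex+b*ey; p[2]=z; return p
def f(): 
    F=np.array(state()["contact_force"]); return np.array([F@ex,F@ey,F[2]])
E
python3 - <<'E'
from h import *
command_gripper(0.05)
d=flask0-port; a0,b0=d@ex,d@ey; print(a0,b0)
movep(P(a0-0.085,b0,0.2),R)
move_linear(P(a0-0.085,b0,0.083),feed=0.08); wait(.2)
print(f(),state()["grip_width"])
a=a0-0.08; F0=f()
while a< -0.075:
    a+=0.004
    t=(a-(a0-0.058))/(-0.058-(a0-0.058)); b=b0*(1-np.clip(t/0.7,0,1))
    move_linear(P(a,b,0.083),feed=0.04); F=f()-F0
    print(round(a,4),round(b,4),F.round(1))
    if np.linalg.norm(F)>20: break
r=camera("wrist"); cv2.imwrite("pics/p1.png",r["img"])
print([ (d["point"],d["confidence"]) for d in mark_of("flask","wrist")],state()["time_s"])
E
```

```text
-0.0730983453184833 -0.007929811580344875
[ 0.1950243  -0.79238798 -0.13379291] 0.05012591994137511
-0.1491 -0.0079 [0.3 1.  0.3]
-0.1451 -0.0079 [-0.8 -0.  -1.6]
-0.1411 -0.0079 [-0.8  1.3  0. ]
-0.1371 -0.0079 [0.2 0.8 0.9]
-0.1331 -0.0079 [-0.3  0.8  1.5]
-0.1291 -0.0076 [-1.4  0.9  0.9]
-0.1251 -0.007 [-1.6  0.   0.9]
-0.1211 -0.0064 [-1.5  0.1  0.3]
-0.1171 -0.0058 [-1.1  0.3  0.3]
-0.1131 -0.0051 [-0.8 -0.1 -0.2]
-0.1091 -0.0045 [-0.7  1.1 -0.4]
-0.1051 -0.0039 [-1.1  1.4 -1. ]
-0.1011 -0.0033 [-1.5  1.6 -0.9]
-0.0971 -0.0027 [-0.7  0.2 -0.2]
-0.0931 -0.002 [-1.5 -0.  -0.6]
-0.0891 -0.0014 [-0.3  1.6 -0.9]
-0.0851 -0.0008 [-0.3  0.7  0.2]
-0.0811 -0.0002 [-1.   0.2 -1. ]
-0.0771 -0.0 [-0.3  0.9  0.2]
-0.0731 -0.0 [-1.2  0.9 -0.1]
[([0.5691, -0.1525, 0.0721], 0.62)] 12.4083
```

View pics/p1.png

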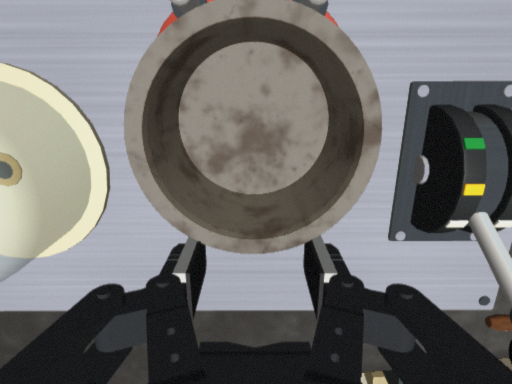

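The flask, centred near (253,125), is sitting evenly on both fingers and is about 15–18 mm short of the pins at (190,5) and (318,5). I'll keep pushing until the force rises.

Run:
```python
from h import *
F0=np.array([.2,-.8,-.1]); a=-0.0731
while a< -0.045:
    a+=0.0015
    move_linear(P(a,0,0.083),feed=0.03); F=f()-F0
    print(round(a,4),F.round(1))
    if F[0]<-9: break
r=camera("wrist"); cv2.imwrite("pics/p2.png",r["img"])
print([ (d["point"],d["confidence"]) for d in mark_of("flask","wrist")],state()["time_s"])
```

```text
-0.0716 [-2.3  0.8  0.3]
-0.0701 [-2.3  1.2 -0.8]
-0.0686 [-3.1  0.8  0.6]
-0.0671 [-1.5  0.4 -0.5]
-0.0656 [-2.3  0.6 -0.4]
-0.0641 [-2.1  1.7  0.4]
-0.0626 [-2.   0.9 -0.5]
-0.0611 [-1.8  0.3  0.1]
-0.0596 [-2.   1.5 -0.7]
-0.0581 [-2.  -0.7  0.6]
-0.0566 [-2.5  0.7 -0.5]
-0.0551 [-4.9  0.6  2.2]
-0.0536 [-8.5  1.9  3.6]
-0.0521 [-10.4   2.1   5.8]
[([0.5874, -0.1542, 0.0681], 0.84)] 16.0083
```

View pics/p2.png

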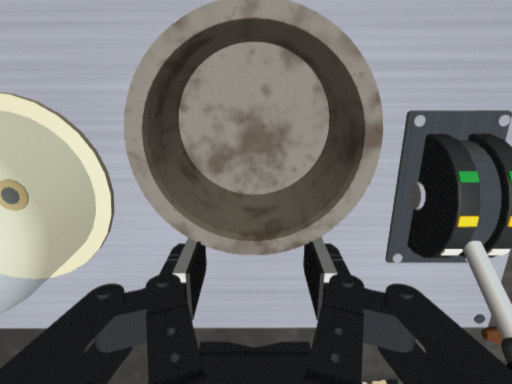

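The force climbed from about 2 N to 10 N at the expected place. I'll back off and check from above.

Run:
```python
from h import *
move_linear(P(-0.075,0,0.083),feed=0.08)
move_linear(P(-0.085,0,0.12),feed=0.1)
movep(P(-0.085,0,0.33),R)
r=camera("wrist"); cv2.imwrite("pics/p3.png",cv2.resize(r["img"][0:240,100:420],None,fx=2.4,fy=2.4,interpolation=cv2.INTER_CUBIC))
for t in ["flask","stop_pin_left","stop_pin_right","lever_knob","lever_pivot"]: print(t,[ (np.round(d["point"],4),((d["point"]-port)@ex).round(4),((d["point"]-port)@ey).round(4),d["confidence"]) for d in mark_of(t,"wrist")])
print(state()["time_s"])
```

```text
flask [(array([ 0.5872, -0.1561,  0.0726]), np.float64(-0.0009), np.float64(0.0008), 0.79), (array([ 5.546e-01,  1.875e-01, -4.000e-04]), np.float64(-0.0796), np.float64(0.3368), 0.59)]
stop_pin_left [(array([ 0.6404, -0.1303,  0.1021]), np.float64(0.0483), np.float64(0.0335), 0.78), (array([ 0.6031, -0.5007, -0.0009]), np.float64(0.0613), np.float64(-0.3385), 0.19), (array([ 0.4687, -0.2669,  0.1624]), np.float64(-0.1034), np.float64(-0.125), 0.18)]
stop_pin_right [(array([ 0.6287, -0.1936,  0.0954]), np.float64(0.0453), np.float64(-0.0308), 0.74)]
lever_knob [(array([ 0.4694, -0.2633,  0.165 ]), np.float64(-0.1032), np.float64(-0.1213), 0.93)]
lever_pivot [(array([ 0.5337, -0.2701,  0.0783]), np.float64(-0.0386), np.float64(-0.1194), 0.85)]
18.125
```

View pics/p3.png

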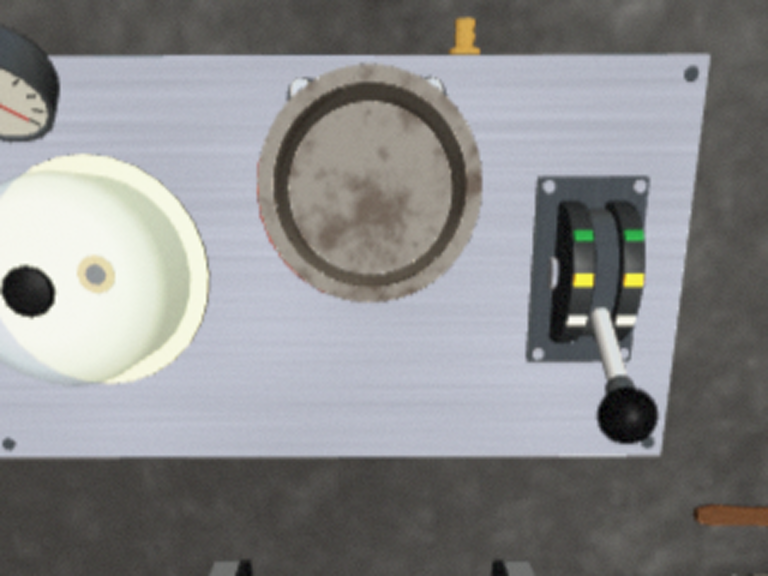

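The flask is within about 1 mm of the port and both pins show symmetrically behind its rim. The lever is still at the white mark. I'll give the flask one gentle seating push on its centreline with closed fingers, then move the lever.

Run:
```python
from h import *
command_gripper(0.0)
movep(P(-0.095,0,0.13),R)
move_linear(P(-0.085,0,0.085),feed=0.1); wait(.1); F0=f()
a=-0.072
while a<-0.050:
    move_linear(P(a,0,0.085),feed=0.05); F=f()-F0
    print(round(a,4),F.round(1))
    if F[0]<-8: break
    a+=0.002
move_linear(P(-0.085,0,0.085),feed=0.1)
movep(P(-0.11,-0.02,0.25),R)
movep(P(-0.165,-0.122,0.2),R)
r=camera("wrist"); cv2.imwrite("pics/p4.png",r["img"])
print([ (np.round(d["point"],4),((d["point"]-port)@ex).round(4),((d["point"]-port)@ey).round(4),d["confidence"]) for t in ["flask","lever_knob"] for d in mark_of(t,"wrist")])
print(state()["time_s"])
```

```text
-0.072 [ 0.3  0.2 -0.7]
-0.07 [-0.4  0.2 -1. ]
-0.068 [-0.2  0.1 -0.2]
-0.066 [-1.1  0.4  0.2]
-0.064 [-0.4 -0.8 -0.1]
-0.062 [-2.6  0.4 -0. ]
-0.06 [-7.1 -0.3  4.4]
-0.058 [-11.4   0.    5.2]
[(array([ 0.3222, -0.4585,  0.0011]), np.float64(-0.2227), np.float64(-0.3346), 0.57)]
24.1833
```

View pics/p4.png

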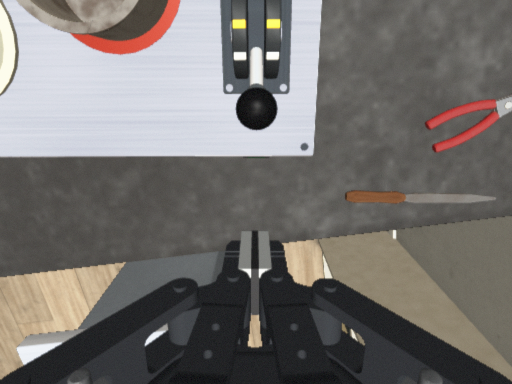

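The closed fingers at (254,270) line up with the knob at (257,108), which is still at vent. Now I'll push the lever along its arc.

Run:
```python
from h import *
pa,b=-0.043,-0.122
def T(phi,extra=0):
    return P(pa+0.105*np.sin(phi)-0.025+extra,b,0.078+0.105*np.cos(phi)-0.008)
move_linear(T(-0.6,-0.025),feed=0.15); wait(.1); F0=f()
for phi in np.arange(-0.6,0.61,0.15):
    move_linear(T(phi),feed=0.08); print(round(phi,2),(f()-F0).round(1))
for e in np.arange(0.002,0.02,0.002):
    move_linear(T(0.6,e),feed=0.05); F=f()-F0; print(round(e,3),F.round(1))
    if F[0]<-13: break
move_linear(T(0.6,-0.06),feed=0.15)
p=T(0.6,-0.09);p[2]=0.25; move_linear(p,feed=0.2)
movep(P(-0.13,-0.05,0.33),R)
r=camera("wrist"); cv2.imwrite("pics/p5.png",r["img"])
print([ (t,np.round(d["point"],4),((d["point"]-port)@ex).round(4),((d["point"]-port)@ey).round(4),d["confidence"]) for t in ["flask","lever_knob"] for d in mark_of(t,"wrist")])
print(state()["time_s"])
```

```text
-0.6 [ 0.2 -0.3 -0.3]
-0.45 [-0.1 -0.9 -1.3]
-0.3 [ 0.2 -1.3 -0.3]
-0.15 [-0.5 -0.5 -0.4]
0.0 [-0.  -0.3 -0.9]
0.15 [-0.7  0.3  0.1]
0.3 [-0.8 -0.4 -0.2]
0.45 [-1.3 -1.1 -0.6]
0.6 [-0.8 -0.9 -0.3]
0.002 [-0.7 -0.5 -0.1]
0.004 [-0.4 -0.6 -0.2]
0.006 [-0.8 -1.1  0.1]
0.008 [-0.9  0.  -0.2]
0.01 [ 0.1  0.2 -0.6]
0.012 [ 0.8 -1.2 -0. ]
0.014 [-1.3 -0.5 -0.9]
0.016 [ 0.  -0.6 -0.9]
0.018 [-0.2  0.  -0.4]
[('flask', array([ 0.5546,  0.1902, -0.0018]), np.float64(-0.0799), np.float64(0.3395), 0.94), ('flask', array([ 0.5898, -0.1585,  0.0698]), np.float64(0.002), np.float64(-0.0012), 0.78), ('lever_knob', array([ 0.4695, -0.2658,  0.1669]), np.float64(-0.1027), np.float64(-0.1238), 0.61)]
32.2333
```

View pics/p5.png

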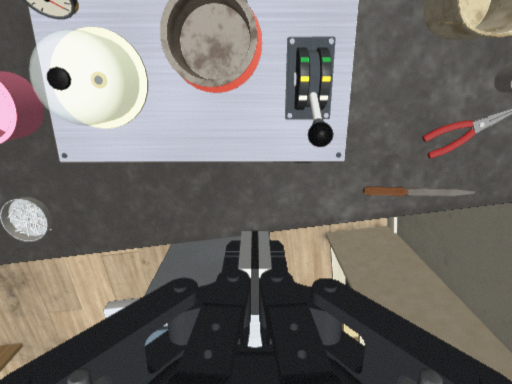

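The force stayed near zero all the way and the lever is still at vent, with the knob at (320,133). The fingertips must have gone over or past the knob. I'll compare where the TCP projects in the image with where the fingertips actually appear.

Run:
```python
from h import *
r=camera("wrist"); s=state()
K=r["intrinsics"];M=np.linalg.inv(r["world_from_camera"])
def pr(p):
    q=M@np.append(p,1); v=K@np.array([q[0],-q[1],-q[2]]); return (v[:2]/v[2]).round(1)
tp=s["tool_pos"]
print(tp,s["grip_width"],s["time_s"],P(-0.13,-0.05,0.33))
for dz in [0,0.005,0.01,0.02,0.03]: print(dz,[pr(tp+[0,0,dz]+ex*e).tolist() for e in(0,0.008,0.011)])
print("knob",bp(r,320,133,.165), "base mark white", pr(P(-0.103,-0.122,0.165)))
cv2.imwrite("pics/p6.png",cv2.resize(r["img"][200:384,180:330],None,fx=4,fy=3))
s2=camera("side"); cv2.imwrite("pics/s6.png",cv2.resize(s2["img"][140:260,170:330],None,fx=4.5,fy=4.5))
np.save("side.npy",s2["img"]); 
M=np.linalg.inv(s2["world_from_camera"]);K=s2["intrinsics"]
for n,p in [("knob vent",P(-0.103,-.122,.165)),("upright",P(-.043,-.122,.183)),("cast",P(.016,-.122,.165)),("pivot",P(-.043,-.122,.078)),("flask0",P(0,0,.07))]: print(n,pr(p),((pr(p)-[170,140])*4.5))
```

```text
[ 0.4520817  -0.18941596  0.32734242] 0.00018070034994524146 32.2833 [ 0.45244489 -0.18901267  0.33      ]
0 [[253.6, 215.6], [253.6, 203.9], [253.5, 199.4]]
0.005 [[253.5, 218.9], [253.5, 206.9], [253.5, 202.3]]
0.01 [[253.5, 222.3], [253.5, 210.0], [253.5, 205.4]]
0.02 [[253.5, 229.7], [253.4, 216.9], [253.4, 212.0]]
0.03 [[253.4, 238.0], [253.4, 224.5], [253.4, 219.4]]
knob [ 0.46983839 -0.26544841  0.165     ] base mark white [318.7 133.5]
knob vent [288.8 182.5] [534.6  191.25]
upright [286.5 166.9] [524.25 121.05]
cast [283.7 160.5] [511.65  92.25]
pivot [284.7 190.7] [516.15 228.15]
flask0 [248.8 186.3] [354.6  208.35]
```

View pics/p6.png

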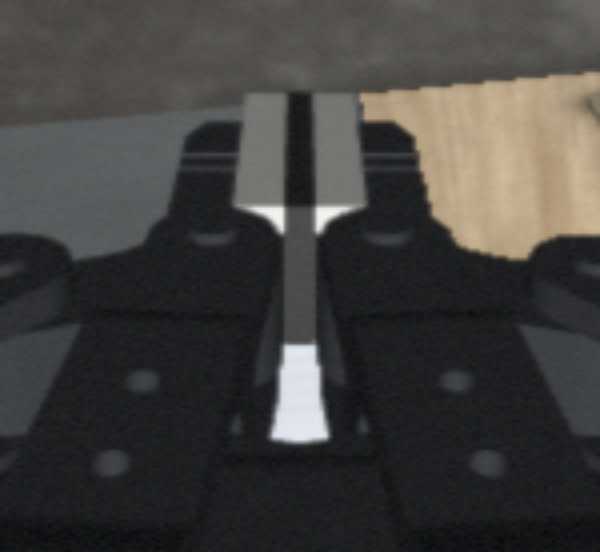

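View pics/s6.png

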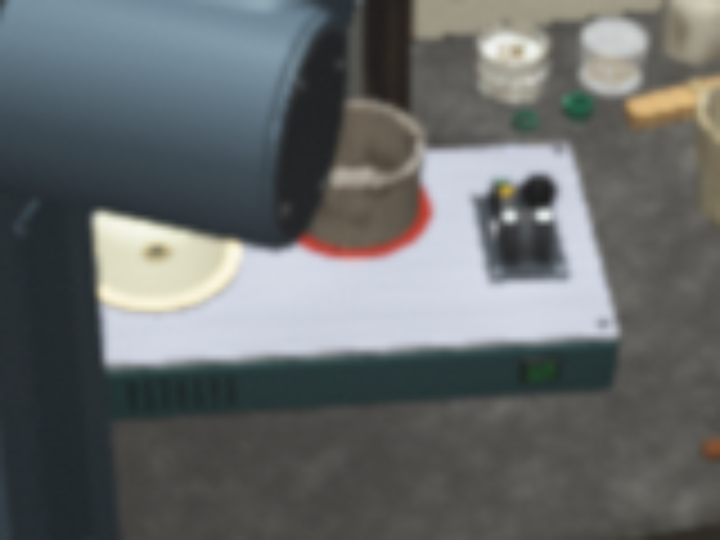

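The visible fingertips, at about row 231, sit roughly 20 mm higher than the nominal TCP, so they cleared the knob. I'll repeat the push about 27–50 mm lower, still above the housing, and check for contact early.

Run:
```python
from h import *
b=-0.122; z=0.130
movep(P(-0.15,b,0.2),R)
move_linear(P(-0.15,b,z),feed=0.15); F0=f()
def act(): return round(float((state()["tool_pos"]-port)@ex),4)
ok=False
for a in (-0.115,-0.105,-0.097):
    move_linear(P(a,b,z),feed=0.1); F=f()-F0; print(a,act(),F.round(1))
    if F[0]<-3: ok=True;break
if not ok: print("no contact, stop",state()["time_s"])
else:
    for a in (-0.075,-0.05,-0.03,-0.018):
        move_linear(P(a,b,z),feed=0.1); F=f()-F0; print(a,act(),F.round(1),state()["tool_pos"][2].round(3))
    while a<0.03:
        a+=0.004; move_linear(P(a,b,z),feed=0.08); F=f()-F0; print(round(a,4),act(),F.round(1))
        if F[0]<-18: break
    r=camera("wrist"); cv2.imwrite("pics/p7.png",r["img"])
    print(state()["time_s"])
```

```text
-0.115 -0.1176 [-13.5   1.7  16.8]
-0.075 -0.0613 [-2.  11.1 52.1] 0.154
-0.05 -0.0324 [ 6.9  7.4 43.2] 0.153
-0.03 -0.0292 [ 0.1 -0.4 -1.1] 0.131
-0.018 -0.0193 [ 0.7 -1.3 -0.4] 0.128
-0.014 -0.0145 [ 1.3 -0.7 -1. ]
-0.01 -0.0099 [ 0.7 -0.2 -0.4]
-0.006 -0.0065 [-1.1 -0.7  1.1]
-0.002 -0.0063 [-10.1   0.6   4.6]
0.002 -0.0062 [-18.3  -0.    8.2]
36.9667
```

```bash
ls pics
```

```text
p1.png
p2.png
p3.png
p4.png
p5.png
p6.png
p7.png
s6.png
scene0.png
side0.png
w10.png
w11.png
wrist0.png
```

View pics/p7.png

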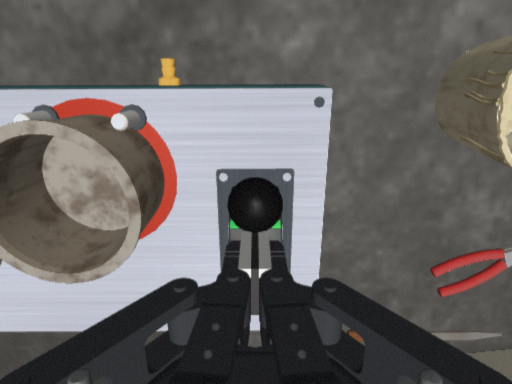

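The knob at (255,205) is now ahead of the fingers at the green mark, pressed against the stop with 18 N. I'll retreat straight back, then verify the lever and flask.

Run:
```python
from h import *
move_linear(P(-0.06,-0.122,0.13),feed=0.12)
move_linear(P(-0.09,-0.122,0.24),feed=0.25)
movep(P(-0.085,-0.03,0.33),R)
r=camera("wrist"); cv2.imwrite("pics/p8.png",r["img"])
print([ (t,np.round(d["point"],4),((d["point"]-port)@ex).round(4),((d["point"]-port)@ey).round(4),d["confidence"]) for t in ["flask","lever_knob"] for d in mark_of(t,"wrist")])
print(state()["time_s"])
```

```text
[('flask', array([ 0.5535,  0.1888, -0.0006]), np.float64(-0.0808), np.float64(0.338), 0.82), ('flask', array([ 0.5882, -0.1577,  0.0693]), np.float64(0.0003), np.float64(-0.0007), 0.63), ('lever_knob', array([ 0.59  , -0.2786,  0.1631]), np.float64(0.0184), np.float64(-0.1202), 0.67), ('lever_knob', array([ 0.5332, -0.2733,  0.0806]), np.float64(-0.0386), np.float64(-0.1226), 0.61)]
38.975
```

View pics/p8.png

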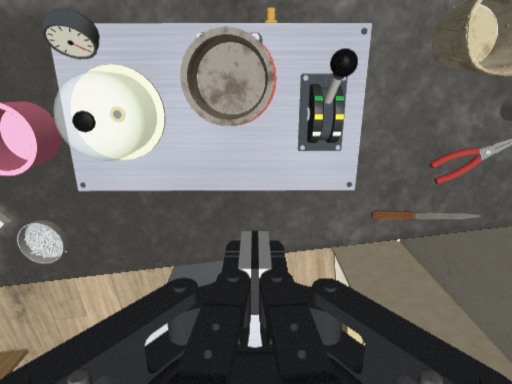

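The flask at (228,77) is against both pins at (203,37) and (256,37). The knob at (344,62) stays past the green mark by itself. Knob a = +0.018 against an expected +0.016, so it is at the casting stop.

```bash
python3 -c "
from workcell import *
hand_in(); print(state()['time_s'])"
```

```text
the job is handed in; nothing more can be done
the job is handed in; nothing more can be done
```

The job is handed in: the flask is against both stop pins over the port, and the selector lever stays at casting by itself. No verdict is reported.

**Flask:** I pushed it back with two fingertips until the force rose against the pins. Then I gave it a gentle seating push on the centreline with closed fingers. The last picture puts its centre within about 1 mm of the port, allowing for roughly 4 mm measuring error. It looked upright.

**Lever, first push:** it passed over the knob without touching it. The fingertips seem to sit about 20 mm higher than the nominal tool point.

**Lever, second push:** this went lower and moved the lever to its last stop, but not smoothly. The fingers rode up under the knob on the way, with an upward wrist force of about 52 N. That is under the 120 N wrist limit. If that contact was on the gripper's body rather than the fingertips, it would have broken the 40 N limit, and I could not check which.

**Last checks:** the lever held against an 18 N push at the stop. After I backed away, the knob sat about 2 mm from its expected casting position. The pliers, file, scrap tin and bowl looked undisturbed. I did not check the steel scoop. The clock was at about 39 s of the 45 s allowed just before handing in.

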